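# Measure a parcel's length on the packing-bench gauge

### The arm

A 7-joint arm with a two-finger parallel gripper is mounted at the origin on the work surface. World frame = base frame: x ahead of the robot, y to its left, z up, the work surface at z = 0. Lengths are in m, angles in rad, forces in N, time in s.
With the tool pointing down it reaches from about 0.425 to 0.825 m from the base axis. Payload 3.6 kg.
Tool frame: the origin (TCP) lies between the finger pads; the fingertips stand 14 mm ahead of it and the grasp point (between the pads) lies 5 mm behind it; z points along the fingers, y is the direction in which the jaws open and shut (so a half turn about z gives the same grasp; the last joint's range is limited). The gripper opens to 85 mm and grips with 20 to 120 N. Pads are 22 mm wide; open, the fingers measure 114 mm over their backs; the gripper's body (76 mm by 85 mm) begins 54 mm behind the grasp point. The pads swing forward as they close: fully open they stand 13 mm farther back than shut.
Start: joints at [-1.351, 0.615, -0.013, 1.423, 0.008, 1.103, -0.04], TCP at [0.159, 0.63, 0.245] pointing down, gripper open.
Joint ranges: [-3.12, 3.12], [-0.3, 2.06], [-1.34, 1.32], [0.26, 2.42], [-1.36, 4.5], [0.01, 1.98], [-2.84, 2.84]. Speed limits (rad/s): [2.79, 2.79, 3.14, 3.14, 3.14, 3.14, 3.14].

### API

Orientations are given as a unit quaternion [x, y, z, w].
In Python, from plant import monitor, imaging, workorder gives the robot as it stands. The module is installed in compiled form; this text tells all that it offers.
- The arm moves only by the shell command python3 -m pendant 'ROWS'. ROWS is JSON, a list of rows, each a list of 7 numbers: the shift along the world's x, y, z in mm, then the turn, a rotation vector about the world's x, y, z in rad, then the opening, from 0 (shut) to 1 (fully open). In form: [[tx, ty, tz, rx, ry, rz, jaw], ...]. A call has 1 to 12 rows; each row is the pose to reach, as a shift and turn from the pose commanded when the call began; what a row does not reach only later rows make up. A row lasts 1/12 s, in which the tool goes at most 41.7 mm and 7.16 degrees, less where a joint would pass 70% of its speed; a pose out of reach is approached as far as the arm can. A call with a gripper value outside its range is refused whole. The fingers move at their own pace and stop on an object; the grip force is fixed at half the most. Time passes only in rows, so rows that repeat a pose let the fingers close. It gives the time, the measured TCP pose, the force and the opening at its end, in the units of the state.
- monitor.get_state(): the state, without advancing time (a new reading comes with each control period).
- imaging.read_camera(name): name is "scene" or "top" or "wrist"; returns the picture (420x560x3 uint8, blue, green, red); there is no depth.
- imaging.camera_params(name): a dict with "mtx" (3x3 intrinsics, pixels), "world_from_camera" (4x4, takes a point from camera to world coordinates). Camera axes: x right, y down, z forward; pixel columns grow to the right and rows downward; lengths in m; the calibration is good to about 2 mm. A picture is of the moment at which its call begins: read the wrist's pose just before it. camera_params takes no time and is no camera call; for the wrist camera it gives the pose at the moment of the call.
- workorder.hand_in(): hands the job in, once; it reports no verdict.
The state is a dict: "time": time; "joints": joint angles; "qvel": joint speeds; "joint_efforts": joint torques, N m; "ee_pos": TCP position; "tcp_rot": TCP orientation; "contact_force": force on the tool from outside, world axes, zero at the start; "moment": the same for the moment, N m; "gripper_width": finger opening in m.
Only numpy, scipy, OpenCV 4.12 (cv2) and the standard library are available. Lean on these libraries where they do the work, as an engineer would, in place of code of your own. Each camera call takes 0.05 s, during which the arm holds its last target.

### The job

Measure the red-taped parcel on the parcel gauge: set it flat on the gauge's bed, push it fully home so that one long side is flush along the fence and one end is flush against the end stop, and slide the runner along its rail until the blue jaw touches the parcel's other end, then let go so the length can be read. The parcel is fragile, so keep it upright and set it down rather than drop it, and leave everything else on the table where it is.

Things in the scene. Friction and masses are not known exactly. Their poses are not given: they have to be found in the camera images.
- parcel: Parcel to measure: closed kraft box with a 36 mm red tape band along its top and a white label on one long side. 150 mm long (x), 62 wide (y), 75 high (z), rigid, 0.2 to 0.45 kg. Origin at the centre of its underside. Starts on the table left or right of the gauge, long axis within about 0.35 rad of straight away from the robot. Either end may go first.
- gauge: Parcel gauge, fixed, turned up to 0.2 rad: grey bed, aluminium fence rail along its far side, end stop across its left end. Origin on the table under its middle; x square to the fence, away from the robot; y along the fence to the end stop; z up. Bed top z = 20 mm, x = -105 to 50, y = -190 to 170 mm. Fence face x = 50 (rail to x = 80), end-stop face y = 170 (to 190); both reach z = 56 mm.
- gauge_corner (a point): Inner corner of the gauge at bed level: the fence face is x = 0, the end-stop face y = 0 here; axes as the gauge, so the parcel belongs at negative x and y. Fully home, its long axis lies along y and its origin is at x = -31, y = -75, z = 0 mm.
- runner (a joint): The runner's slide along the fence rail, 0 to 0.295 m: the clear distance between the blue jaw and the end stop, so it shrinks as the runner moves to +y of the gauge. Starts at 0.215 to 0.285. Drags with about 2 N of friction and stays where it is left.
- runner_jaw (a point): Middle of the face of the runner's blue jaw that looks to the end stop (+y of the gauge), 56 mm above the table. The jaw is a blade 8 mm thick (to -y of this face), square to the fence and reaching 115 mm out from it over the bed, from 4 mm above the bed to 70 mm above the table. Axes as the gauge.
- runner_knob (a point): Top centre of the runner's black knob: upright, round, 26 mm in diameter, 34 mm tall, top 104 mm above the table. It stands on the runner's saddle (42 x 70 mm, top 70 mm above the table) on the rail, 15 mm behind the fence face and 40 mm to -y of the jaw face. It does not turn; grip or push it to slide the runner. Axes as the gauge.
- spare_carton: Another closed carton, 125 x 85 x 55 mm (x, y, z), with pale paper tape, on the other side of the gauge from the parcel. Not to be disturbed. Origin at the centre of its underside.
- cactus_a: Potted green cactus, black pot 72 mm across, 173 mm tall overall. Not to be disturbed. Origin at the centre of its underside.
- cactus_b: Smaller potted cactus, black pot 72 mm across, 148 mm tall. Not to be disturbed. Origin at the centre of its underside.
- pail: Small galvanised pail, 90 mm across the rim, 88 mm tall. Not to be disturbed. Origin at the centre of its underside.
- tape_roll: Roll of brown parcel tape lying flat, 102 mm across, 48 mm tall. Not to be disturbed. Origin at the centre of its underside.
- scanner: Grey and blue hand-held bar-code scanner lying on its side, about 150 x 110 x 42 mm. Not to be disturbed. Origin under its middle.
Not all that is in view belongs to the job. What is shaped like the parcel but pink or yellow is not meant.

How it is judged:
By the outcome, as a careful person would: the job done as asked, in the order asked, and still so for the second after the job is handed in, with the robot touching nothing.
It also fails if it takes over 72 s, if anything falls off the work surface, if the arm or the gripper's body presses on something with over 40 N, if the wrist force passes 120 N, or if a joint passes its speed limit or range.

## Working session

There is one attempt and no reset: what is moved stays moved. The work goes in short steps, Python scripts to look and compute and a shell command to move; the robot and the scene stay as the last step left them, time stands still between calls to the robot, and variables do not carry over. Pictures are saved under pics/ and viewed, and the job is handed in when it is done.

```bash
mkdir -p pics; cat > h.py <<'E'
import numpy as np, cv2
from plant import monitor, imaging, workorder
def cam(n):
    p=imaging.camera_params(n); return np.array(p["mtx"]),np.array(p["world_from_camera"])
def ray(n,u,v,z,KT=None):
    K,T=KT or cam(n)
    d=T[:3,:3]@np.linalg.solve(K,[u,v,1.]); o=T[:3,3]
    return o+d*(z-o[2])/d[2]
def proj(n,P,KT=None):
    K,T=KT or cam(n)
    c=np.linalg.inv(T)@np.append(P,1); q=K@c[:3]; return q[:2]/q[2]
E
python3 - <<'E'
from h import *
s=monitor.get_state(); print(s)
for n in("scene","top"):
    cv2.imwrite(f"pics/{n}0.png",imaging.read_camera(n)); print(n,cam(n))
E
```

```text
{'time': 0.0, 'joints': array([-1.35051761,  0.61592023, -0.0126575 ,  1.42492598,  0.00810499,
        1.10340417, -0.04040564]), 'qvel': array([-0.00041437, -0.00047902, -0.00034071, -0.0011021 , -0.00060549,
       -0.00129841, -0.00063996]), 'joint_efforts': array([ 5.20322628e-04, -4.69228864e+01,  2.59237206e-01, -1.71026015e+01,
        1.00030602e-02,  9.82219266e-03, -7.01299967e-06]), 'ee_pos': array([0.15857252, 0.62959527, 0.24412836]), 'tcp_rot': array([ 1.23028299e-01,  9.92402306e-01, -1.29513618e-03, -1.50855375e-04]), 'contact_force': array([-1.25219955,  0.24298358, -0.22015022]), 'moment': array([ 0.00743355, -0.04655148,  0.03627903]), 'gripper_width': 0.08530953661919834}
scene (array([[412.36763712,   0.        , 278.34844788],
       [  0.        , 412.36763712, 213.37986173],
       [  0.        ,   0.        ,   1.        ]]), array([[ 0.39206526,  0.68063661, -0.618885  ,  1.39125998],
       [ 0.91978346, -0.30233705,  0.25018134, -0.42582897],
       [-0.01682929, -0.66732759, -0.74457414,  1.13433995],
       [ 0.        ,  0.        ,  0.        ,  1.        ]]))
top (array([[429.35408808,   0.        , 280.39312927],
       [  0.        , 429.35408808, 214.79145146],
       [  0.        ,   0.        ,   1.        ]]), array([[-0.01505293, -0.98140211,  0.19137216,  0.27246822],
       [-0.99982178,  0.01695464,  0.00830358, -0.08320898],
       [-0.0113938 , -0.19121306, -0.98148242,  1.4113114 ],
       [ 0.        ,  0.        ,  0.        ,  1.        ]]))
```

View pics/scene0.png

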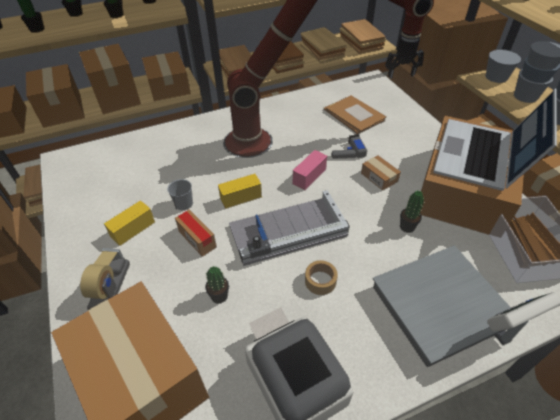

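View pics/top0.png

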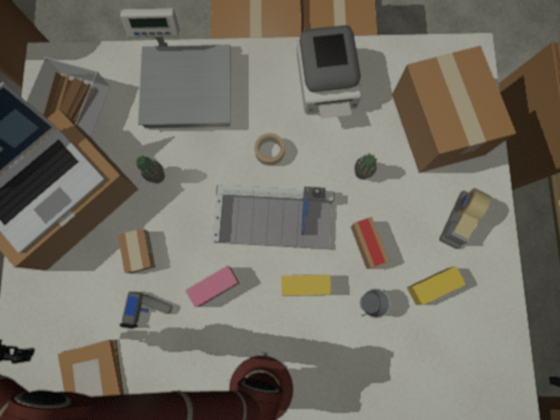

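Candidates in the top picture:
- kraft box with red band (369,243)
- pink box (213,287)
- yellow boxes (305,285) and (438,286)
- spare carton with pale tape (136,251)

By the description, the red-banded kraft box is the parcel. I'll check it in a close crop.

```bash
python3 - <<'E'
from h import *
a=cv2.imread("pics/top0.png")
c=cv2.resize(a[170:320,195:405],None,fx=3.8,fy=3.8,interpolation=cv2.INTER_CUBIC); cv2.imwrite("pics/crop0.png",c)
b=cv2.imread("pics/scene0.png")
c=cv2.resize(b[170:320,165:365],None,fx=4,fy=4,interpolation=cv2.INTER_CUBIC); cv2.imwrite("pics/crop1.png",c)
E
```

```text
(no output)
```

View pics/crop0.png

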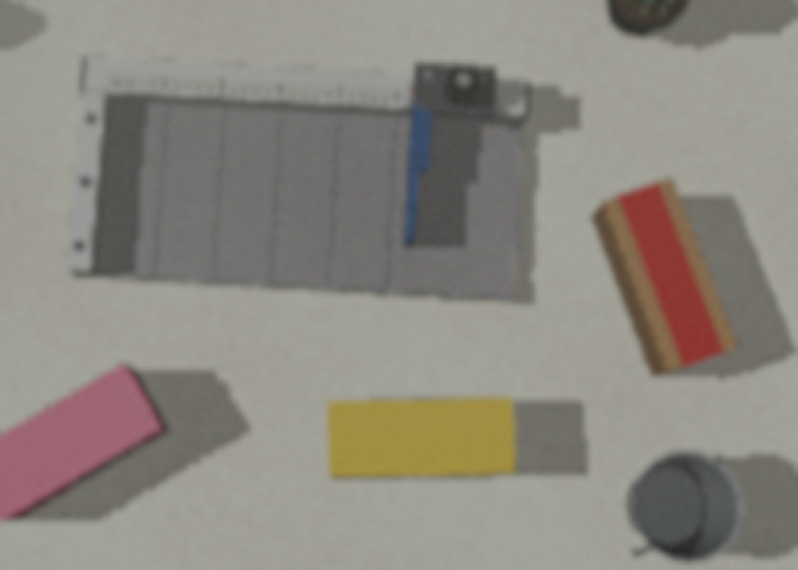

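View pics/crop1.png

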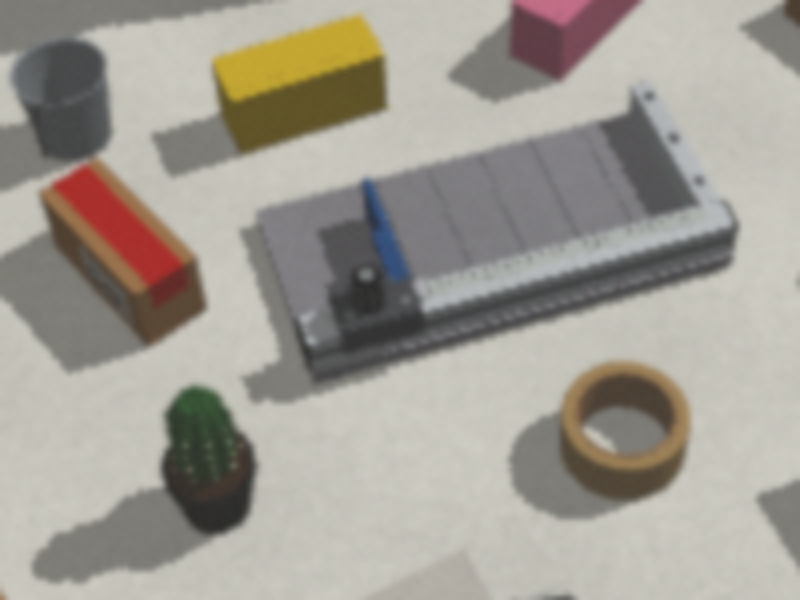

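```bash
cat >> h.py <<'E'
def parcel(n,im,KT=None,z=.075,box=None):
    """centre & yaw of red tape on top"""
    hsv=cv2.cvtColor(im,cv2.COLOR_BGR2HSV)
    m=((hsv[...,0]<6)|(hsv[...,0]>174))&(hsv[...,1]>150)&(hsv[...,2]>90)
    m=m.astype(np.uint8)
    if box: 
        k=np.zeros_like(m);k[box[1]:box[3],box[0]:box[2]]=1;m&=k
    m=cv2.morphologyEx(m,cv2.MORPH_OPEN,np.ones((3,3)))
    cs,_=cv2.findContours(m,cv2.RETR_EXTERNAL,cv2.CHAIN_APPROX_NONE)
    c=max(cs,key=cv2.contourArea)[:,0,:]
    KT=KT or cam(n)
    P=np.array([ray(n,u,v,z,KT)[:2] for u,v in c])
    r=cv2.minAreaRect((P*1000).astype(np.float32)); b=cv2.boxPoints(r)
    return r,b
E
python3 - <<'E'
from h import *
a=cv2.imread("pics/top0.png"); r,b=parcel("top",a,box=(330,200,400,290)); print("parcel top",r,b.round(1))
a2=cv2.imread("pics/scene0.png"); r,b=parcel("scene",a2,box=(160,200,230,260)); print("parcel scene",r,b.round(1))
f=lambda x,y:((x+.5)/3.8-.5+195,(y+.5)/3.8-.5+170)
g=lambda x,y:((x+.5)/4-.5+165,(y+.5)/4-.5+170)
def T(x,y,z): return (ray("top",*f(x,y),z)*1000).round(1)
def S(x,y,z): return (ray("scene",*g(x,y),z)*1000).round(1)
print("corner top z56",T(105,93,.056),"fence right",T(410,107,.056),"endstop near",T(92,272,.056))
print("bed near right z20",T(533,302,.02),"bed right far",T(538,125,.02))
print("jaw top face near",T(404,245,.070),"far",T(412,108,.070),"knob",T(463,83,.104))
print("S knob",S(367,275,.104),"jaw near",S(366,180,.07),"far",S(392,278,.07),"bed near-right",S(258,212,.02),"corner56",S(698,208,.056),"es near",S(632,92,.056),"fence R",S(425,280,.056))
E
```

```text
parcel top ((442.44354248046875, -354.4520568847656), (141.50933837890625, 33.0101203918457), 17.591489791870117) [[ 370.  -360.1]
 [ 380.  -391.6]
 [ 514.9 -348.8]
 [ 504.9 -317.3]]
parcel scene ((449.70184326171875, -351.1917724609375), (154.0220947265625, 33.376861572265625), 17.906036376953125) [[ 371.3 -359. ]
 [ 381.6 -390.7]
 [ 528.1 -343.4]
 [ 517.9 -311.6]]
corner top z56 [608.5 116.2  56. ] fence right [ 591.6 -144.3   56. ] endstop near [454.4 125.5  56. ]
bed near right z20 [ 427.2 -246.6   20. ] bed right far [ 582.  -257.1   20. ]
jaw top face near [ 470.8 -135.7   70. ] far [ 587.4 -145.3   70. ] knob [ 599.8 -186.3  104. ]
S knob [ 604.8 -185.6  104. ] jaw near [ 480.7 -140.8   70. ] far [ 590.1 -160.    70. ] bed near-right [ 434.5 -229.3   20. ] corner56 [614.8 112.6  56. ] es near [466.8 125.1  56. ] fence R [ 592.6 -132.1   56. ]
```

Crop confirms it: kraft box, red band, white label on its long side. The parcel is near (445,-353) mm with yaw 17.6°, and the gauge yaw is about -0.065 rad. I'll move over to the parcel in an arc.

```bash
python3 -m pendant '[[85,-82,10,0,0,-0.1,1],[114,-110,20,0,0,-0.2,1],[143,-138,26,0,0,-0.3,1],[171,-165,26,0,0,-0.4,1],[200,-193,26,0,0,-0.5,1],[228,-220,26,0,0,-0.6,1],[257,-248,26,0,0,-0.7,1],[285,-275,26,0,0,-0.8,1],[313,-303,26,0,0,-0.9,1],[341,-330,26,0,0,-0.96,1],[341,-330,26,0,0,-0.96,1],[341,-330,26,0,0,-0.96,1]]'
```

```text
time: 1.1
ee_pos: [0.5043, 0.2933, 0.2712]
tcp_rot: [0.571, 0.821, -0.001, 0.003]
contact_force: [-0.1, -0.9, -0.1]
gripper_width: 0.0852
```

```bash
python3 -m pendant '[[5,-35,5,0,0,-0.08,1],[10,-75,10,0,0,-0.16,1],[15,-115,15,0,0,-0.24,1],[15,-155,20,0,0,-0.32,1],[15,-195,25,0,0,-0.4,1],[15,-235,30,0,0,-0.48,1],[15,-275,30,0,0,-0.56,1],[15,-310,30,0,0,-0.64,1],[15,-333,30,0,0,-0.7,1],[15,-333,30,0,0,-0.7,1],[15,-333,30,0,0,-0.7,1]]'
python3 - <<'E'
from h import *
s=monitor.get_state(); print(s["ee_pos"],s["qvel"].round(3))
K,T=cam("wrist"); cv2.imwrite("pics/w1.png",imaging.read_camera("wrist")); np.savez("w1.npz",K=K,T=T); print(K,T.round(3))
E
```

```text
time: 2.02
ee_pos: [0.5143, -0.0342, 0.3011]
tcp_rot: [0.816, 0.578, -0.0, -0.0]
contact_force: [-0.0, 1.0, -0.1]
gripper_width: 0.0851
[ 0.51431528 -0.0341519   0.30108477] [-0.039  0.005 -0.061 -0.004 -0.015  0.004 -0.001]
[[310.02740018   0.         281.10952534]
 [  0.         310.02740018 211.38404603]
 [  0.           0.           1.        ]] [[ 0.943 -0.321 -0.089  0.535]
 [-0.333 -0.909 -0.252  0.03 ]
 [-0.     0.267 -0.964  0.431]
 [ 0.     0.     0.     1.   ]]
```

View pics/w1.png

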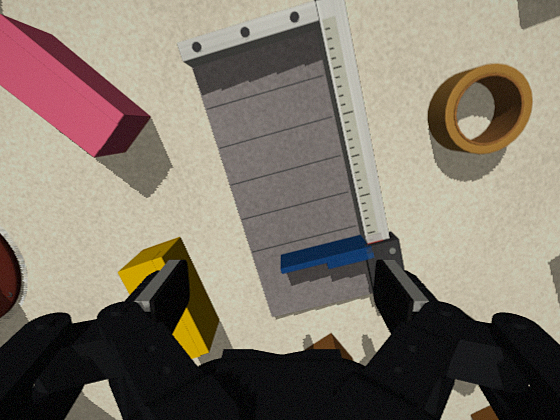

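```bash
python3 - <<'E'
import cv2
a=cv2.imread("pics/w1.png")
cv2.imwrite("pics/w1c.png",cv2.resize(a[0:145,170:370],None,fx=4,fy=4,interpolation=cv2.INTER_CUBIC))
cv2.imwrite("pics/w1d.png",cv2.resize(a[185:330,240:440],None,fx=4,fy=4,interpolation=cv2.INTER_CUBIC))
E
```

```text
(no output)
```

View pics/w1c.png

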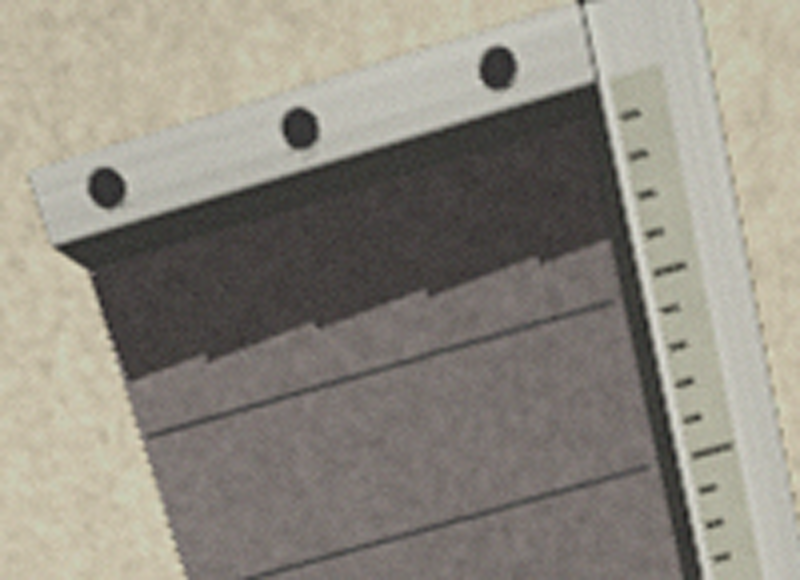

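View pics/w1d.png

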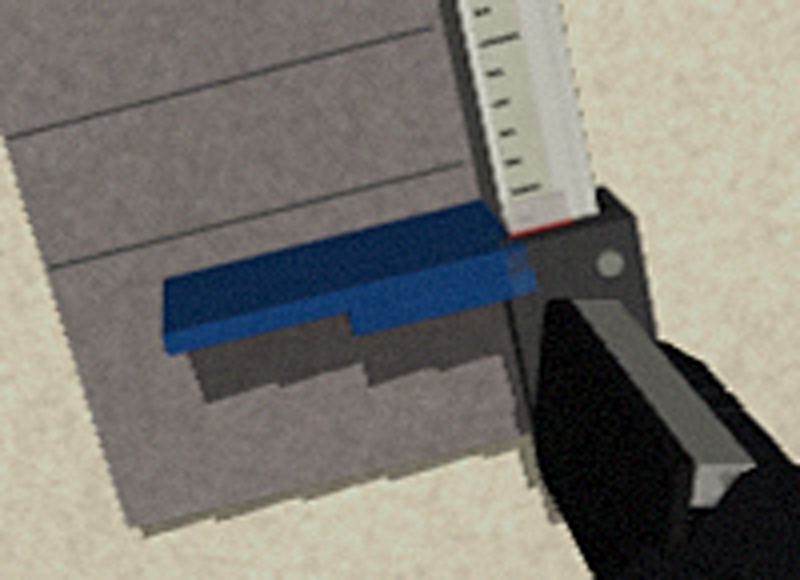

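```bash
python3 - <<'E'
from h import *
d=np.load("w1.npz"); KT=(d["K"],d["T"])
f=lambda x,y:((x+.5)/4-.5+170,(y+.5)/4-.5+0)
g=lambda x,y:((x+.5)/4-.5+240,(y+.5)/4-.5+185)
R=lambda p,z:(ray("wrist",*p,z,KT)*1000)
c=R(f(598,82),.056);fe=R(g(508,235),.056);es=R(f(55,245),.056);j1=R(g(165,333),.07);j2=R(g(515,248),.07);br=R(g(140,528),.02)
for n,p in zip("corner fence es jaw1 jaw2 bedNR".split(),(c,fe,es,j1,j2,br)): print(n,p.round(1))
ang=lambda v:np.arctan2(v[1],v[0])
print("yaw fence",ang(c-fe)-np.pi/2,"es",ang(c-es),"jaw",ang(j2-j1))
y=np.mean([ang(c-fe)-np.pi/2,ang(c-es)])
X=np.array([np.cos(y),np.sin(y)]);Y=np.array([-np.sin(y),np.cos(y)])
for n,p in (("jaw1",j1),("jaw2",j2),("bedNR",br),("es",es)): print(n,X@(p-c)[:2],Y@(p-c)[:2])
print("target parcel",c[:2]-31*X-75*Y,"knob for jaw2", )
E
```

```text
corner [609.8 118.8  56. ]
fence [ 590.5 -145.3   56. ]
es [456.2 130.7  56. ]
jaw1 [ 476.8 -134.6   70. ]
jaw2 [ 589.3 -143.6   70. ]
bedNR [ 432.8 -230.5   20. ]
yaw fence -0.07316070061625446 es -0.07743299018249754 jaw -0.07993732634403038
jaw1 -113.57709096201523 -262.74639284531264
jaw2 -0.6962819693944474 -263.27021784849245
bedNR -150.2465434820702 -361.6727231703062
es -154.05446813694877 0.32908314897548957
target parcel [573.27423236  46.37642342] knob for jaw2
```

Wrist view gives the gauge corner at (610,119), yaw -0.075 rad and the jaw at 263 mm. Next, above the parcel.

```bash
python3 -m pendant '[[-7,-33,0,0,0,-0.09,1],[-15,-70,0,0,0,-0.19,1],[-23,-108,0,0,0,-0.29,1],[-31,-145,0,0,0,-0.4,1],[-40,-183,0,0,0,-0.52,1],[-48,-220,0,0,0,-0.64,1],[-56,-258,0,0,0,-0.76,1],[-63,-292,0,0,0,-0.86,1],[-69,-319,0,0,0,-0.925,1],[-69,-319,0,0,0,-0.925,1],[-69,-319,0,0,0,-0.925,1]]'
python3 - <<'E'
from h import *
s=monitor.get_state(); print(s["ee_pos"],s["qvel"].round(3),s["joints"].round(2))
K,T=cam("wrist"); im=imaging.read_camera("wrist"); cv2.imwrite("pics/w2.png",im); np.savez("w2.npz",K=K,T=T); print(T.round(3))
r,b=parcel("wrist",im,(K,T)); print(r,b.round(1))
E
```

```text
time: 2.98
ee_pos: [0.4461, -0.3515, 0.3006]
tcp_rot: [0.988, 0.155, -0.0, -0.001]
contact_force: [0.5, 0.7, 0.7]
gripper_width: 0.0855
[ 0.44609612 -0.35153734  0.30059527] [-0.043 -0.013 -0.047  0.013 -0.012  0.005  0.001] [ 0.15  0.53  0.79  1.6  -0.4   1.18 -0.24]
[[ 0.305 -0.918 -0.254  0.509]
 [-0.952 -0.294 -0.081 -0.331]
 [-0.     0.267 -0.964  0.43 ]
 [ 0.     0.     0.     1.   ]]
((441.94464111328125, -351.4906921386719), (150.04261779785156, 35.28141784667969), 18.02496910095215) [[ 365.1 -357.9]
 [ 376.1 -391.5]
 [ 518.7 -345.1]
 [ 507.8 -311.5]]
```

View pics/w2.png

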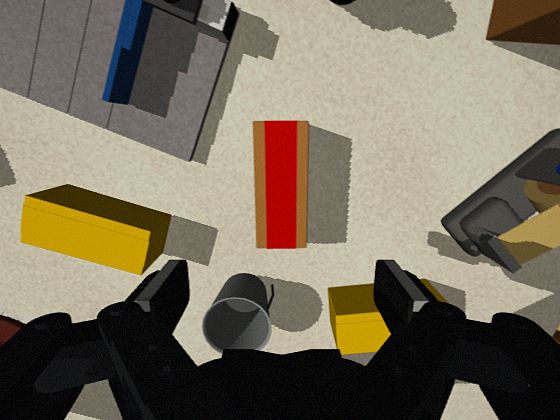

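Parcel: 150×35 mm tape rectangle, centre (442,-351.5), yaw 18.0°, which matches the description and the tool. Descending and gripping.

```bash
python3 -m pendant '[[-2,0,-40,0,0,0.004,1],[-4,0,-80,0,0,0.004,1],[-4,0,-120,0,0,0.004,1],[-4,0,-160,0,0,0.004,1],[-4,0,-190,0,0,0.004,1],[-4,0,-210,0,0,0.004,1],[-4,0,-228,0,0,0.004,1],[-4,0,-240,0,0,0.004,1],[-4,0,-245,0,0,0.004,1],[-4,0,-245,0,0,0.004,1],[-4,0,-245,0,0,0.004,1]]'
python3 -m pendant '[[0,0,0,0,0,0,0.3],[0,0,0,0,0,0,0.3],[0,0,0,0,0,0,0.3],[0,0,0,0,0,0,0.3],[0,0,0,0,0,0,0.3],[0,0,0,0,0,0,0.3],[0,0,0,0,0,0,0.3],[0,0,0,0,0,0,0.3]]'
```

```text
time: 3.95
ee_pos: [0.4427, -0.3514, 0.057]
tcp_rot: [0.988, 0.157, 0.001, 0.0]
contact_force: [-0.2, -0.2, 0.2]
gripper_width: 0.0858
time: 4.62
ee_pos: [0.4426, -0.3526, 0.0577]
tcp_rot: [0.988, 0.156, 0.001, 0.001]
contact_force: [-0.5, -1.4, 6.5]
gripper_width: 0.0609
```

```bash
python3 -m pendant '[[0,0,6,0,0,0,0.3],[0,0,16,0,0,0,0.3],[0,0,36,0,0,0,0.3],[0,0,62,0,0,0,0.3],[0,0,90,0,0,0,0.3],[0,0,116,0,0,0,0.3],[0,0,134,0,0,0,0.3],[0,0,145,0,0,0,0.3],[0,0,145,0,0,0,0.3],[0,0,145,0,0,0,0.3]]'
python3 - <<'E'
from h import *
K,T=cam("wrist"); im=imaging.read_camera("wrist"); cv2.imwrite("pics/w3.png",im)
E
```

```text
time: 5.45
ee_pos: [0.4415, -0.3511, 0.201]
tcp_rot: [0.988, 0.156, -0.0, -0.001]
contact_force: [-0.7, -0.2, -4.2]
gripper_width: 0.061
```

View pics/w3.png

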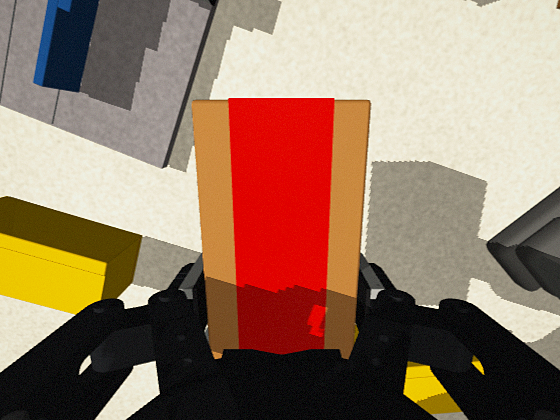

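The parcel is held level and straight between the pads. I'll carry it to just short of home.

```bash
python3 -m pendant '[[5,15,0,0,0,0.04,0.3],[14,44,0,0,0,0.12,0.3],[24,78,0,0,0,0.22,0.3],[34,112,0,0,0,0.33,0.3],[44,146,0,0,0,0.44,0.3],[54,180,0,0,0,0.55,0.3],[64,214,0,0,0,0.66,0.3],[74,248,0,0,0,0.77,0.3],[84,282,0,0,0,0.88,0.3],[95,316,0,0,0,0.99,0.3],[105,348,0,0,0,1.08,0.3],[112,370,0,0,0,1.15,0.3]]'
python3 -m pendant '[[3,10,0,0,0,0.03,0.3],[4,14,0,0,0,0.03,0.3],[4,14,0,0,0,0.03,0.3],[4,14,0,0,0,0.03,0.3],[4,14,0,0,0,0.03,0.3]]'
python3 - <<'E'
from h import *
s=monitor.get_state(); print(s["qvel"].round(3),s["joints"].round(2),s["tcp_rot"])
for n in("wrist","scene"): cv2.imwrite(f"pics/{n}4.png",imaging.read_camera(n))
E
```

```text
time: 6.5
ee_pos: [0.5534, 0.023, 0.1993]
tcp_rot: [0.741, 0.671, -0.001, -0.002]
contact_force: [-0.3, 0.5, -2.2]
gripper_width: 0.0608
time: 6.92
ee_pos: [0.5572, 0.0293, 0.2013]
tcp_rot: [0.735, 0.678, -0.001, 0.0]
contact_force: [0.5, -0.3, -1.8]
gripper_width: 0.0609
[ 0.002 -0.006 -0.009 -0.002 -0.005 -0.    -0.002] [-0.36  0.55  0.42  1.76 -0.27  0.89  0.09] [ 7.35423807e-01  6.77606693e-01 -8.89496358e-04  4.49808427e-04]
```

View pics/wrist4.png

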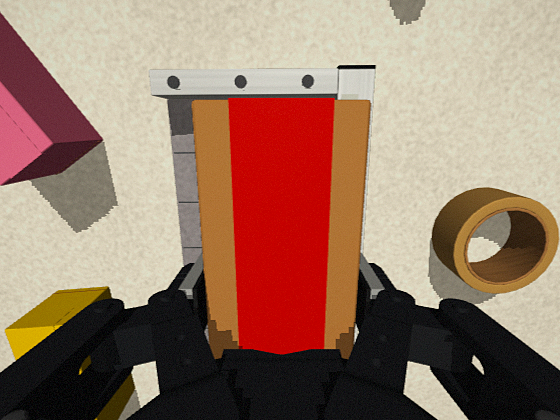

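View pics/scene4.png

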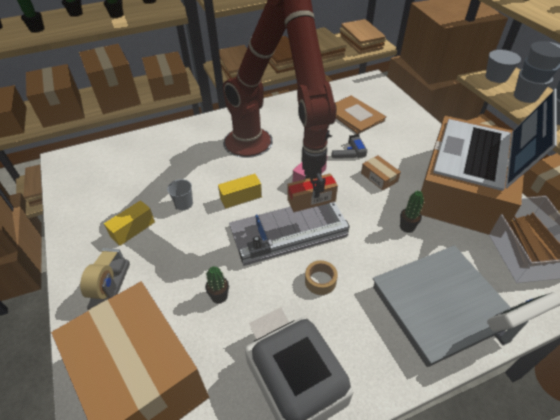

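```bash
python3 -m pendant '[[0,0,-15,0,0,0.007,0.3],[0,0,-40,0,0,0.007,0.3],[0,0,-65,0,0,0.007,0.3],[0,0,-85,0,0,0.007,0.3],[0,0,-100,0,0,0.007,0.3],[0,0,-109,0,0,0.007,0.3],[0,0,-114,0,0,0.007,0.3],[0,0,-117,0,0,0.007,0.3],[0,0,-118,0,0,0.007,0.3],[0,0,-118,0,0,0.007,0.3],[0,0,-118,0,0,0.007,0.3]]'
```

```text
time: 7.93
ee_pos: [0.5584, 0.0322, 0.0842]
tcp_rot: [0.731, 0.682, 0.001, 0.001]
contact_force: [-0.7, 0.6, -2.0]
gripper_width: 0.0611
```

```bash
python3 -m pendant '[[0,0,-1,0,0,0,0.3],[0,0,-2,0,0,0,0.3],[0,0,-3,0,0,0,0.3],[0,0,-3,0,0,0,0.3]]'
```

```text
time: 8.27
ee_pos: [0.5576, 0.0323, 0.0802]
tcp_rot: [0.731, 0.682, -0.0, -0.0]
contact_force: [0.4, -0.6, -2.0]
gripper_width: 0.0609
```

```bash
python3 -m pendant '[[0,0,-1,0,0,0,0.3],[0,0,-2,0,0,0,0.3],[0,0,-2.5,0,0,0,0.3],[0,0,-2.5,0,0,0,0.3]]'
```

```text
time: 8.6
ee_pos: [0.5577, 0.0323, 0.0778]
tcp_rot: [0.731, 0.682, -0.0, -0.0]
contact_force: [-0.1, -0.7, -2.4]
gripper_width: 0.0609
```

```bash
python3 -m pendant '[[0,0,-1,0,0,0,0.3],[0,0,-1.5,0,0,0,0.3],[0,0,-1.5,0,0,0,0.3]]'
```

```text
time: 8.85
ee_pos: [0.5577, 0.0323, 0.0778]
tcp_rot: [0.731, 0.682, 0.0, -0.0]
contact_force: [-3.0, 0.3, 8.4]
gripper_width: 0.061
```

Contact with the bed at TCP z = 0.0778, as predicted. Now I'll slide it to the fence.

```bash
python3 -m pendant '[[0,0,1,0,0,-0.003,0.3],[3,0,1,0,0,-0.005,0.3],[6,0,1,0,0,-0.005,0.3],[9,-1,1,0,0,-0.005,0.3],[12,-1,1,0,0,-0.005,0.3],[13,-1,1,0,0,-0.005,0.3],[13,-1,1,0,0,-0.005,0.3],[13,-1,1,0,0,-0.005,0.3]]'
```

```text
time: 9.52
ee_pos: [0.5701, 0.0314, 0.0779]
tcp_rot: [0.733, 0.68, -0.0, -0.001]
contact_force: [-3.6, 0.6, 5.3]
gripper_width: 0.0614
```

```bash
python3 -m pendant '[[1,0,0,0,0,0,0.3],[2,0,0,0,0,0,0.3],[2,0,0,0,0,0,0.3],[2,0,0,0,0,0,0.3]]'
```

```text
time: 9.85
ee_pos: [0.5716, 0.0313, 0.0779]
tcp_rot: [0.733, 0.68, -0.001, -0.001]
contact_force: [-4.7, -1.0, 6.2]
gripper_width: 0.0612
```

```bash
python3 -m pendant '[[0.5,0,0,0,0,0,0.3],[1,0,0,0,0,0,0.3],[1.5,0,0,0,0,0,0.3],[1.5,0,0,0,0,0,0.3]]'
```

```text
time: 10.18
ee_pos: [0.573, 0.0313, 0.0779]
tcp_rot: [0.733, 0.68, -0.001, -0.001]
contact_force: [-4.1, -0.1, 7.2]
gripper_width: 0.0609
```

```bash
python3 -m pendant '[[0.5,0,0,0,0,0,0.3],[1,0,0,0,0,0,0.3],[1.5,0,0,0,0,0,0.3],[1.5,0,0,0,0,0,0.3]]'
```

```text
time: 10.52
ee_pos: [0.5737, 0.0312, 0.0779]
tcp_rot: [0.733, 0.68, -0.001, -0.002]
contact_force: [-5.7, 0.0, 8.2]
gripper_width: 0.0614
```

```bash
python3 -m pendant '[[0.5,0,0,0,0,0,0.3],[1,0,0,0,0,0,0.3],[1,0,0,0,0,0,0.3],[1,0,0,0,0,0,0.3]]'
```

```text
time: 10.85
ee_pos: [0.5738, 0.0312, 0.078]
tcp_rot: [0.733, 0.68, -0.002, -0.003]
contact_force: [-8.4, 0.1, 10.3]
gripper_width: 0.0613
```

Fence contact. Now along the fence to the end stop.

```bash
python3 -m pendant '[[-0.5,0,0.5,0,0,0,0.3],[-0.5,3,0.5,0,0,0,0.3],[0,6,0.5,0,0,0,0.3],[0,9,0.5,0,0,0,0.3],[0.4,12,0.5,0,0,0,0.3],[0.5,13.5,0.5,0,0,0,0.3],[0.5,13.5,0.5,0,0,0,0.3],[0.5,13.5,0.5,0,0,0,0.3]]'
```

```text
time: 11.52
ee_pos: [0.5744, 0.0403, 0.0781]
tcp_rot: [0.734, 0.679, -0.004, -0.0]
contact_force: [-7.1, -6.0, 7.7]
gripper_width: 0.0609
```

```bash
python3 -m pendant '[[0,0.7,0,0,0,0,0.3],[0,1.4,0,0,0,0,0.3],[0,2,0,0,0,0,0.3],[0,2,0,0,0,0,0.3]]'
```

```text
time: 11.85
ee_pos: [0.5745, 0.0418, 0.0781]
tcp_rot: [0.734, 0.679, -0.004, -0.0]
contact_force: [-7.4, -6.7, 7.4]
gripper_width: 0.0612
```

```bash
python3 -m pendant '[[0,1,0,0,0,0,0.3],[0,2,0,0,0,0,0.3],[0,3,0,0,0,0,0.3],[0,3,0,0,0,0,0.3],[0,3,0,0,0,0,0.3]]'
```

```text
time: 12.27
ee_pos: [0.5747, 0.0444, 0.0782]
tcp_rot: [0.734, 0.679, -0.004, 0.0]
contact_force: [-7.2, -7.1, 7.3]
gripper_width: 0.0609
```

```bash
python3 -m pendant '[[0,1,0,0,0,0,0.3],[0,2,0,0,0,0,0.3],[0,2,0,0,0,0,0.3],[0,2,0,0,0,0,0.3]]'
python3 - <<'E'
from h import *
for n in("wrist",): cv2.imwrite(f"pics/{n}5.png",imaging.read_camera(n))
E
```

```text
time: 12.6
ee_pos: [0.5747, 0.0445, 0.0782]
tcp_rot: [0.734, 0.679, -0.005, 0.001]
contact_force: [-7.6, -10.8, 6.9]
gripper_width: 0.0612
```

View pics/wrist5.png

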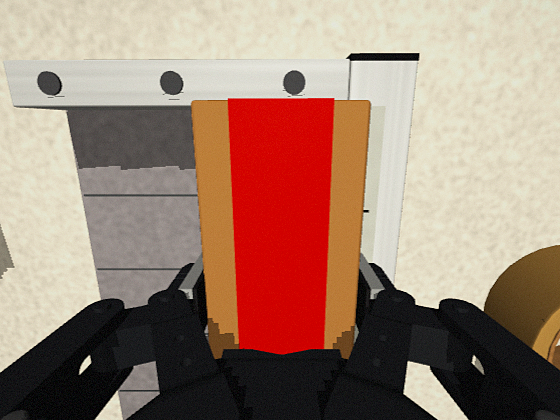

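```bash
python3 -m pendant '[[-0.5,-1,0,0,0,0,0.3],[-1,-2,0,0,0,0,0.3],[-1,-2,0,0,0,0,0.5],[-1,-2,0,0,0,0,0.7],[-1,-2,0,0,0,0,0.85],[-1,-2,0,0,0,0,1],[-1,-2,0,0,0,0,1],[-1,-2,0,0,0,0,1],[-1,-2,0,0,0,0,1]]'
```

```text
time: 13.4
ee_pos: [0.5767, 0.0505, 0.0778]
tcp_rot: [0.733, 0.68, 0.0, -0.0]
contact_force: [-0.6, 0.4, 0.2]
gripper_width: 0.0856
```

```bash
python3 -m pendant '[[0,0,10,0,0,0,1],[0,0,30,0,0,0,1],[0,0,60,0,0,0,1],[0,0,100,0,0,0,1],[0,-20,140,0,0,0,1],[0,-40,180,0,0,0,1],[0,-60,205,0,0,0,1],[0,-60,205,0,0,0,1],[0,-60,205,0,0,0,1],[0,-60,205,0,0,0,1]]'
python3 - <<'E'
from h import *
s=monitor.get_state(); print(s["qvel"].round(3))
K,T=cam("wrist"); im=imaging.read_camera("wrist"); cv2.imwrite("pics/w6.png",im); np.savez("w6.npz",K=K,T=T)
r,b=parcel("wrist",im,(K,T),.095); print(r,b.round(1))
cv2.imwrite("pics/t6.png",imaging.read_camera("top"))
E
```

```text
time: 14.23
ee_pos: [0.5758, -0.0094, 0.2827]
tcp_rot: [0.733, 0.68, 0.0, -0.001]
contact_force: [0.9, 1.2, -0.4]
gripper_width: 0.0853
[-0.014  0.03  -0.025  0.026 -0.001 -0.002  0.   ]
((572.6287841796875, 45.473243713378906), (150.31338500976562, 35.488624572753906), 85.76848602294922) [[549.4 -28.2]
 [584.8 -30.8]
 [595.9 119.1]
 [560.5 121.7]]
```

View pics/w6.png

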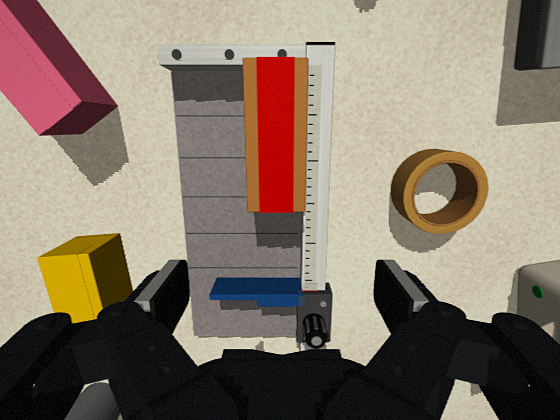

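```bash
python3 - <<'E'
from h import *
a=cv2.imread("pics/w6.png")
cv2.imwrite("pics/w6c.png",cv2.resize(a[30:230,230:345],None,fx=5,fy=3,interpolation=cv2.INTER_CUBIC))
d=np.load("w6.npz"); KT=(d["K"],d["T"])
# predicted pixel positions of home
y=-.075;X=np.array([np.cos(y),np.sin(y)]);Y=np.array([-np.sin(y),np.cos(y)]);c=np.array([609.8,118.8])
for gx,gy,z in((0,0,95),(0,-150,95),(-62,0,95),(-62,-150,95),(0,0,56),(0,-150,56),(-150,0,56)):
    print(gx,gy,z,proj("w",np.append((c+gx*X+gy*Y),z)/1000,KT).round(1))
E
```

```text
0 0 95 [308.9  56.1]
0 -150 95 [305.5 211.1]
-62 0 95 [242.5  56.1]
-62 -150 95 [247.2 211. ]
0 0 56 [305.8  64.1]
0 -150 56 [303.1 202.3]
-150 0 56 [163.6  64.1]
```

View pics/w6c.png

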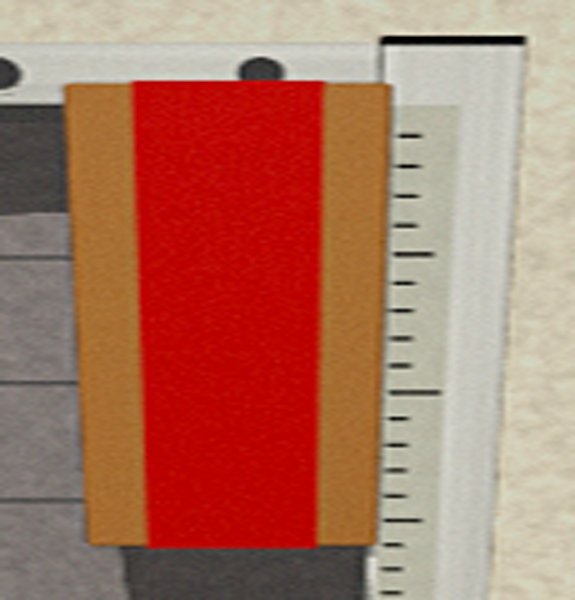

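Parcel is home within about 1 mm in the picture (centre (572.6,45.5), against (573.3,46.4) for home). I'll close the fingers and nudge the end and then the long side, to be sure it is flush.

```bash
python3 -m pendant '[[-6,-22,0,0,0,0,0],[-12,-44,0,0,0,0,0],[-12,-44,-20,0,0,0,0],[-12,-44,-50,0,0,0,0],[-12,-44,-90,0,0,0,0],[-12,-44,-130,0,0,0,0],[-12,-44,-165,0,0,0,0],[-12,-44,-190,0,0,0,0],[-12,-44,-208,0,0,0,0],[-12,-44,-217,0,0,0,0],[-12,-44,-217,0,0,0,0],[-12,-44,-217,0,0,0,0]]'
```

```text
time: 15.33
ee_pos: [0.5642, -0.0537, 0.0654]
tcp_rot: [0.733, 0.68, -0.0, -0.0]
contact_force: [0.3, -0.1, 1.1]
gripper_width: -0.0001
```

```bash
python3 -m pendant '[[0,3,0,0,0,0,0],[0,6,0,0,0,0,0],[1,9,0,0,0,0,0],[1,11,0,0,0,0,0],[1,11,0,0,0,0,0]]'; python3 -m pendant '[[0,1,0,0,0,0,0],[0,2,0,0,0,0,0],[0,2,0,0,0,0,0]]'
```

```text
time: 15.75
ee_pos: [0.5658, -0.0427, 0.0665]
tcp_rot: [0.733, 0.68, 0.001, 0.0]
contact_force: [-0.3, 0.2, -0.7]
gripper_width: -0.0001
time: 16.0
ee_pos: [0.5655, -0.0425, 0.0662]
tcp_rot: [0.733, 0.68, -0.0, 0.001]
contact_force: [0.1, -3.0, 2.2]
gripper_width: -0.0001
```

```bash
python3 -m pendant '[[0,1,0,0,0,0,0],[0,2,0,0,0,0,0],[0,2,0,0,0,0,0]]'; python3 -m pendant '[[0,1,0,0,0,0,0],[0,2,0,0,0,0,0],[0,2,0,0,0,0,0]]'
```

```text
time: 16.25
ee_pos: [0.5654, -0.0424, 0.0661]
tcp_rot: [0.734, 0.679, -0.001, 0.002]
contact_force: [-0.0, -7.1, 1.0]
gripper_width: -0.0003
time: 16.5
ee_pos: [0.5654, -0.0423, 0.0663]
tcp_rot: [0.734, 0.679, -0.002, 0.003]
contact_force: [0.2, -9.4, 1.8]
gripper_width: -0.0
```

End-stop contact is rigid at 9 N. Now the near side.

```bash
python3 -m pendant '[[0,-6,0,0,0,0,0],[0,-15,10,0,0,0,0],[0,-15,40,0,0,0,0],[-20,0,75,0,0,0,0],[-45,30,75,0,0,0,0],[-53,60,75,0,0,0,0],[-53,87,75,0,0,0,0],[-53,87,60,0,0,0,0],[-53,87,35,0,0,0,0],[-53,87,10,0,0,0,0],[-53,87,0,0,0,0,0],[-53,87,0,0,0,0,0]]'; python3 -m pendant '[[0,0,0,0,0,0,0],[3,0,0,0,0,0,0],[6,0,0,0,0,0,0],[8,0,0,0,0,0,0],[8,0,0,0,0,0,0]]'
```

```text
time: 17.5
ee_pos: [0.5106, 0.0503, 0.0641]
tcp_rot: [0.733, 0.68, -0.002, -0.002]
contact_force: [0.2, -0.4, -0.7]
gripper_width: -0.0001
time: 17.92
ee_pos: [0.5216, 0.0498, 0.0668]
tcp_rot: [0.733, 0.68, 0.001, 0.001]
contact_force: [0.0, 0.5, 1.8]
gripper_width: 0.0
```

```bash
python3 -m pendant '[[2,0,0,0,0,0,0],[4,0,0,0,0,0,0],[5,0,0,0,0,0,0],[5,0,0,0,0,0,0]]'; python3 -m pendant '[[1,0,0,0,0,0,0],[2,0,0,0,0,0,0],[3,0,0,0,0,0,0],[3,0,0,0,0,0,0]]'
```

```text
time: 18.25
ee_pos: [0.5218, 0.0498, 0.0666]
tcp_rot: [0.733, 0.68, -0.002, -0.003]
contact_force: [-8.0, -0.0, 12.1]
gripper_width: -0.0002
time: 18.58
ee_pos: [0.5218, 0.0498, 0.0666]
tcp_rot: [0.733, 0.68, -0.004, -0.005]
contact_force: [-13.1, -1.1, 18.5]
gripper_width: 0.0003
```

```bash
python3 -m pendant '[[-4,0,0,0,0,0,0],[-10,0,0,0,0,0,0],[-25,0,2,0,0,0,0],[-25,0,20,0,0,0,0],[-25,-5,55,0,0,0,0],[-15,-30,95,0,0,0,0],[5,-60,130,0,0,0,0],[25,-90,165,0,0,0,0],[45,-115,195,0,0,0,0],[50,-130,210,0,0,0,0],[50,-130,210,0,0,0,0],[50,-130,210,0,0,0,0]]'
python3 - <<'E'
from h import *
s=monitor.get_state(); print(s["qvel"].round(3))
K,T=cam("wrist"); im=imaging.read_camera("wrist"); cv2.imwrite("pics/w7.png",im); np.savez("w7.npz",K=K,T=T)
r,b=parcel("wrist",im,(K,T),.095); print(r,b.round(1))
y=-.075;X=np.array([np.cos(y),np.sin(y)]);Y=np.array([-np.sin(y),np.cos(y)]);c=np.array([609.8,118.8])
p=np.array(r[0])-c; print("gauge",X@p,Y@p)
cv2.imwrite("pics/w7c.png",cv2.resize(im[:,150:430],None,fx=1,fy=1))
E
```

```text
time: 19.58
ee_pos: [0.5796, -0.0836, 0.278]
tcp_rot: [0.735, 0.678, 0.001, 0.003]
contact_force: [0.1, 0.4, -1.2]
gripper_width: 0.0002
[-0.041  0.024 -0.071  0.103 -0.021 -0.004 -0.007]
((571.2459106445312, 31.03890037536621), (120.23016357421875, 35.40253829956055), 85.70667266845703) [[549.1 -27.6]
 [584.4 -30.2]
 [593.4  89.7]
 [558.1  92.3]]
gauge -31.869793292964488 -90.40323384048868
```

View pics/w7.png

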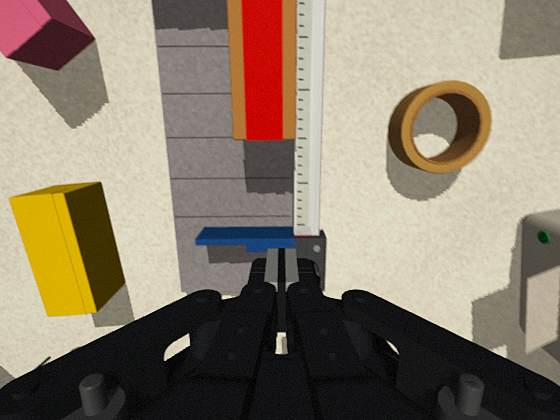

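```bash
python3 - <<'E'
from h import *
print("top pot base",ray("top",366,172,.03)*1000,"top of cactus",ray("top",366,158,.15)*1000)
print("scene base",ray("scene",217,297,0.0)*1000, "mid", ray("scene",217,268,.148)*1000,ray("scene",217,268,.173)*1000)
E
```

```text
top pot base [ 682.24086763 -359.1798882    30.        ] top of cactus [ 691.18842926 -337.57199114  150.        ]
scene base [ 694.1614194 -358.5540622    0.       ] mid [ 694.00883601 -338.77288619  148.        ] [ 711.68152461 -340.97942991  173.        ]
```

```bash
python3 -m pendant '[[5,-37,0,0,0,0,0],[10,-74,0,0,0,0,0],[15,-110,0,0,0,0,0],[20,-140,0,0,0,0,0],[20,-147,-15,0,0,0,0],[20,-147,-50,0,0,0,0],[20,-147,-85,0,0,0,0],[20,-147,-120,0,0,0,0],[20,-147,-150,0,0,0,0],[20,-147,-170,0,0,0,0],[20,-147,-181,0,0,0,0],[20,-147,-181,0,0,0,0]]'
python3 - <<'E'
from h import *
s=monitor.get_state(); print(s["ee_pos"])
cv2.imwrite("pics/w8.png",imaging.read_camera("wrist"))
E
```

```text
time: 20.63
ee_pos: [0.5957, -0.2238, 0.0904]
tcp_rot: [0.732, 0.681, -0.001, -0.005]
contact_force: [-0.1, 0.5, 0.7]
gripper_width: -0.0001
[ 0.59573041 -0.22382299  0.09042788]
```

View pics/w8.png

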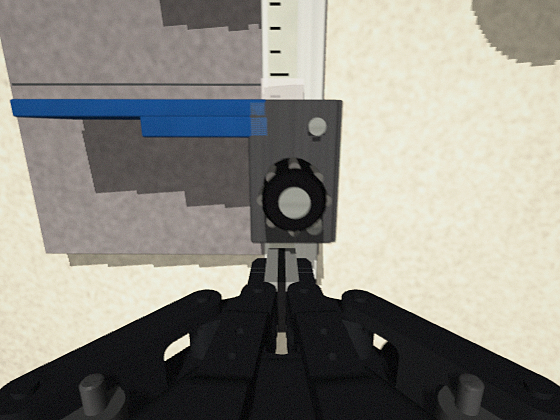

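The knob is at column 295 and the fingers at 281, so I shift +5 mm in x and push along the rail.

```bash
python3 -m pendant '[[5,0,3,0,0,0,0],[6,8,3,0,0,0,0],[6,14,3,0,0,0,0],[7,24,3,0,0,0,0],[8,36,3,0,0,0,0],[9,48,3,0,0,0,0],[9,60,3,0,0,0,0],[10,72,3,0,0,0,0],[11,84,3,0,0,0,0],[12,95,3,0,0,0,0],[12,100,3,0,0,0,0],[12,100,3,0,0,0,0]]'
python3 - <<'E'
from h import *
s=monitor.get_state(); print(s["ee_pos"])
cv2.imwrite("pics/w9.png",imaging.read_camera("wrist"))
E
```

```text
time: 21.68
ee_pos: [0.6101, -0.1236, 0.0972]
tcp_rot: [0.732, 0.681, 0.0, -0.002]
contact_force: [-0.8, -0.6, -0.5]
gripper_width: 0.0002
[ 0.61012377 -0.12359805  0.09717613]
```

View pics/w9.png

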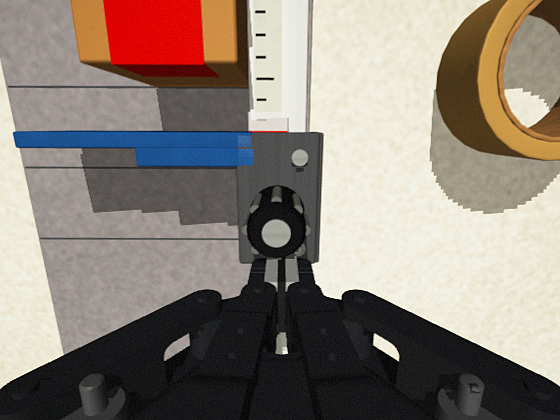

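```bash
python3 -m pendant '[[0,5,0,0,0,0,0],[0,10,0,0,0,0,0],[0.5,14,0,0,0,0,0],[1,18,0,0,0,0,0],[1,18,0,0,0,0,0],[1,18,0,0,0,0,0]]'
python3 - <<'E'
from h import *
s=monitor.get_state(); print(s["ee_pos"])
cv2.imwrite("pics/w10.png",imaging.read_camera("wrist"))
E
```

```text
time: 22.23
ee_pos: [0.6113, -0.1082, 0.0977]
tcp_rot: [0.733, 0.68, 0.0, -0.001]
contact_force: [0.2, 0.8, 0.0]
gripper_width: -0.0001
[ 0.61129329 -0.1081764   0.09765734]
```

View pics/w10.png

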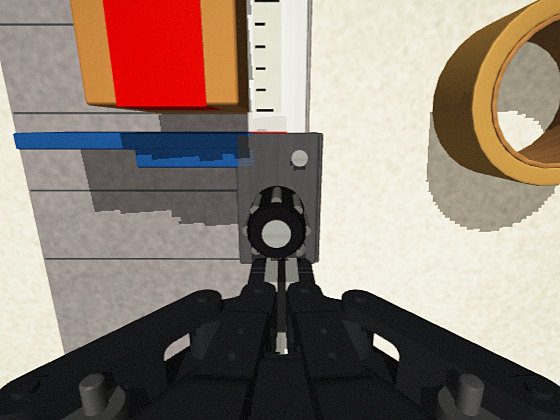

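```bash
python3 -m pendant '[[0,3,0,0,0,0,0],[0,6,0,0,0,0,0],[0.5,8,0,0,0,0,0],[0.5,8,0,0,0,0,0]]'; python3 -m pendant '[[0,1,0,0,0,0,0],[0,2,0,0,0,0,0],[0,3,0,0,0,0,0],[0,3,0,0,0,0,0]]'
python3 - <<'E'
from h import *
s=monitor.get_state(); print(s["ee_pos"])
cv2.imwrite("pics/w11.png",imaging.read_camera("wrist"))
E
```

```text
time: 22.62
ee_pos: [0.6121, -0.1007, 0.0979]
tcp_rot: [0.733, 0.68, 0.0, 0.0]
contact_force: [-0.6, -1.1, -0.3]
gripper_width: 0.0001
time: 22.95
ee_pos: [0.6122, -0.0981, 0.098]
tcp_rot: [0.733, 0.68, 0.0, 0.0]
contact_force: [1.0, -1.7, 0.3]
gripper_width: 0.0001
[ 0.61221267 -0.09808091  0.09795531]
```

View pics/w11.png

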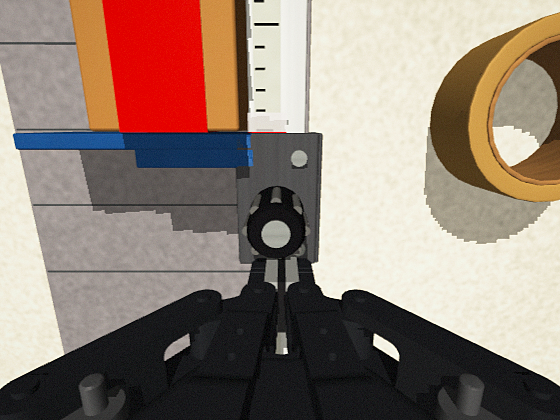

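```bash
python3 -m pendant '[[0,1,0,0,0,0,0],[0,2,0,0,0,0,0],[0,2,0,0,0,0,0]]'; python3 -m pendant '[[0,1,0,0,0,0,0],[0,2,0,0,0,0,0],[0,2,0,0,0,0,0]]'; python3 -m pendant '[[0,1,0,0,0,0,0],[0,2,0,0,0,0,0],[0,2,0,0,0,0,0]]'
```

```text
time: 23.25
ee_pos: [0.612, -0.0967, 0.098]
tcp_rot: [0.733, 0.68, -0.0, 0.001]
contact_force: [1.0, -2.6, -0.7]
gripper_width: 0.0001
time: 23.5
ee_pos: [0.612, -0.0966, 0.098]
tcp_rot: [0.734, 0.68, -0.001, 0.002]
contact_force: [2.1, -5.3, -0.9]
gripper_width: 0.0001
time: 23.75
ee_pos: [0.612, -0.0966, 0.0981]
tcp_rot: [0.734, 0.679, -0.002, 0.003]
contact_force: [1.2, -6.8, -2.3]
gripper_width: -0.0002
```

Rigid at -96.6 mm with force rising: the jaw is on the parcel. I'll back off and look.

```bash
python3 -m pendant '[[0,-4,0,0,0,0,0],[0,-10,0,0,0,0,0],[-1,-20,0,0,0,0,0],[-2,-32,5,0,0,0,0],[-2,-32,35,0,0,0,0],[-2,-32,75,0,0,0,0],[-6,-5,115,0,0,0,0],[-14,20,155,0,0,0,0],[-22,50,185,0,0,0,0],[-30,80,190,0,0,0,0],[-30,90,190,0,0,0,0],[-30,90,190,0,0,0,0]]'
python3 -m pendant '[[0,0,0,0,0,0,0],[0,0,0,0,0,0,0]]'
python3 - <<'E'
from h import *
s=monitor.get_state(); print(s["qvel"].round(3))
K,T=cam("wrist"); im=imaging.read_camera("wrist"); cv2.imwrite("pics/w12.png",im); np.savez("w12.npz",K=K,T=T)
r,b=parcel("wrist",im,(K,T),.095); print(r,b.round(1))
y=-.075;X=np.array([np.cos(y),np.sin(y)]);Y=np.array([-np.sin(y),np.cos(y)]);c=np.array([609.8,118.8])
p=np.array(r[0])-c; print("gauge",X@p,Y@p)
for n in("scene","top"): cv2.imwrite(f"pics/{n}12.png",imaging.read_camera(n))
b=cv2.imread("pics/scene12.png")
cv2.imwrite("pics/scene12c.png",cv2.resize(b[160:310,190:365],None,fx=4,fy=4,interpolation=cv2.INTER_CUBIC))
E
```

```text
time: 24.75
ee_pos: [0.5818, 0.0029, 0.2891]
tcp_rot: [0.73, 0.683, 0.002, -0.001]
contact_force: [0.2, -0.3, -0.3]
gripper_width: 0.0002
time: 24.92
ee_pos: [0.5812, -0.0045, 0.2871]
tcp_rot: [0.734, 0.679, -0.001, -0.0]
contact_force: [-0.5, -0.4, 0.1]
gripper_width: 0.0002
[ 0.014  0.008  0.01  -0.002 -0.003 -0.    -0.005]
((572.6248779296875, 45.671260833740234), (150.55987548828125, 35.16499710083008), 85.87200164794922) [[549.7 -28.1]
 [584.7 -30.7]
 [595.6 119.5]
 [560.5 122. ]]
gauge -31.591101021519346 -75.70868199379545
```

View pics/w12.png

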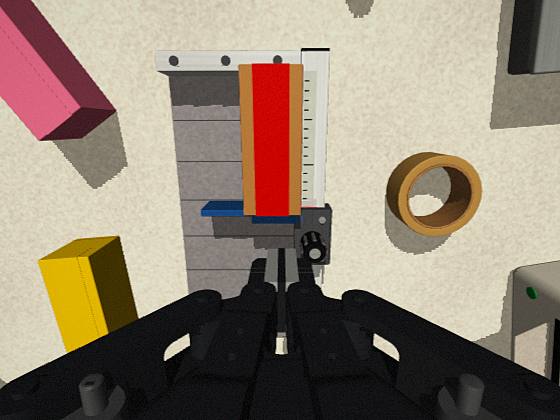

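View pics/scene12c.png

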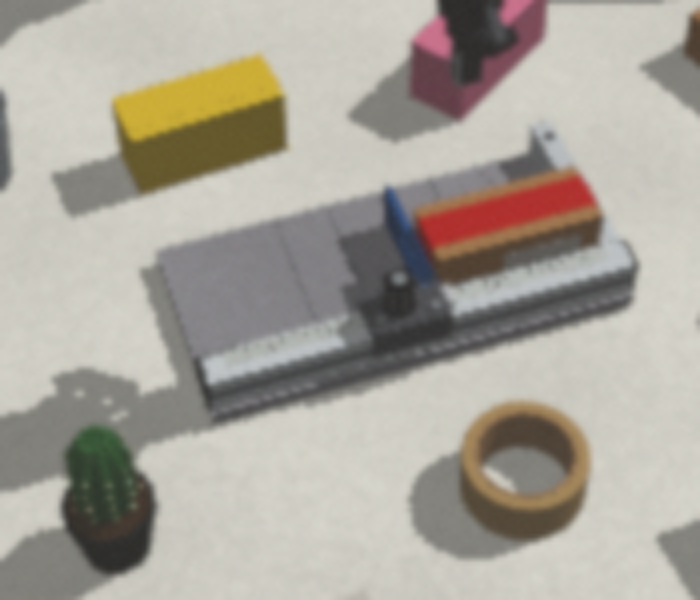

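View pics/top12.png

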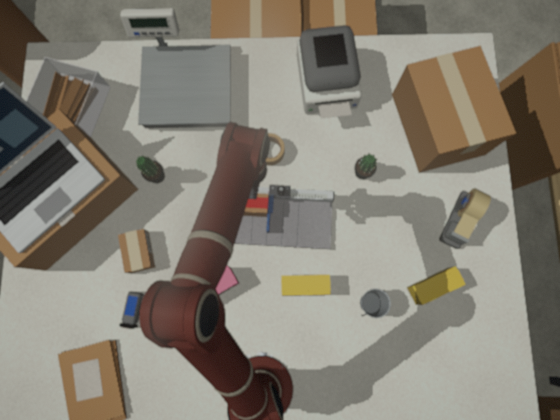

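```bash
python3 - <<'E'
import cv2
a=cv2.imread("pics/w12.png")
cv2.imwrite("pics/w12c.png",cv2.resize(a[185:285,190:345],None,fx=5,fy=5,interpolation=cv2.INTER_CUBIC))
E
```

```text
(no output)
```

View pics/w12c.png

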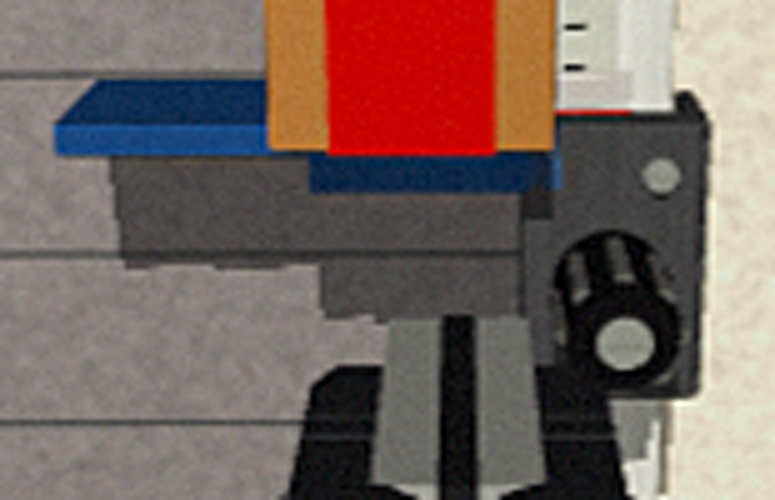

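```bash
python3 - <<'E'
from h import *
d=np.load("w12.npz"); KT=(d["K"],d["T"])
f=lambda x,y:((x+.5)/5-.5+190,(y+.5)/5-.5+185)
y=-.075;X=np.array([np.cos(y),np.sin(y)]);Y=np.array([-np.sin(y),np.cos(y)]);c=np.array([609.8,118.8])
for n,x,v,z in(("jaw l",60,125,.07),("jaw r",262,124,.07),("parcel end L",270,151,.095),("parcel end R",552,151,.095),("es corner",None,None,.056)):
    if x is None: uv=(301,70)
    else: uv=f(x,v)
    p=ray("w",*uv,z,KT)[:2]*1000-c; print(n,(X@p).round(1),(Y@p).round(1))
E
```

```text
jaw l -113.5 -151.4
jaw r -66.6 -151.3
parcel end L -61.8 -150.6
parcel end R -0.8 -150.7
es corner 0.5 -0.5
```

```bash
python3 -c "
from plant import workorder; print(workorder.hand_in())"
```

```text
the job is handed in; nothing more can be done
None
```

I handed the job in at about 25 s with the robot clear of everything. The red-taped parcel is flat on the bed, upright, against the fence and end stop, with the blue jaw pushed up to its other end.

**How it was done:** I gripped the parcel across its width, set it down under force control and slid it to the fence and then the end stop. After releasing it, I nudged both faces with closed fingers. I then pushed the runner by its knob until it stopped, and backed away.

**Last checks:**
- **Parcel position:** the wrist camera puts its centre at gauge-corner (-31.6, -75.7) mm, against (-31, -75) for fully home. Its yaw is within 0.2° of the fence.
- **Parcel contact:** it would not move under about 9 N towards the end stop or about 13 N towards the fence.
- **Jaw contact:** the runner stopped dead with about 7 N on the tool. The camera puts the jaw face at -151.3 mm and the parcel end at -150.6 mm. That 0.7 mm difference is within pixel and calibration error, so I relied on the force reading.
- **Other objects:** they look undisturbed in the last pictures, by eye only. The arm hid part of the view.

**Oddity:** during the fence nudge the tool also read up to 18 N upward, probably the finger linkage touching the parcel's top edge. I backed off, and the parcel's position and tilt looked unchanged.

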